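# Find the rattling die tin and hold it out over the stamping stone

### The job

One of the three closed tins has a loose piece in it. Going from the robot's left to its right, lift each tin clear of the bench and shake it briskly to and fro endways a few times to find which one rattles, setting the silent ones back upright where they stood. Then hold the rattling one out forward, level and still, about 10 cm above the middle of the stone slab, and finish while still holding it there; bring only that tin over the stone, and leave the mallet, jar and wrench undisturbed.

Things in the scene. Friction and masses are not known exactly. Their poses are not given: they have to be found in the camera images.
- tin_left: closed oblong metal tin, grey with a bare steel lid and a small latch on one end, 125 long x 52 wide x 48 high, sides vertical; 0.24 to 0.48 kg plus any loose piece. Origin: centre of its underside; x runs along its length, z up. Stands flat on the bench, length roughly away from the robot (turned up to 25 degrees), at least 45 mm of free bench on each side of its middle. The one at the robot's left (+y); any of the three may rattle.
- tin_middle: The tin in the middle. Looks just like tin_left (same size, origin, axes). A loose piece is 0.19 kg of steel, runs freely lengthwise 36 mm either way from the middle and knocks at the ends; crosswise it hardly moves. Its weight makes no sure sign.
- tin_right: The tin at the robot's right (-y). Looks just like tin_left (same size, origin, axes). Tilting a tin end-up by 15 degrees also sends a loose piece to the lower end. Shaken 40 mm each way at 0.5 m/s it knocks with about 6 to 20 N. Silent tins hold nothing that moves.
- stone_top (a point): centre of the flat top of the stamping stone: a pale marble slab 150 (x) x 200 (y) mm in a low dark wood surround 170 x 220 mm, fixed on the bench beyond the tins, its top 34 mm above the bench; z up.
- mallet: bystander: mallet standing on its white head, 66 mm across, wooden handle up, 245 mm tall; origin at the centre of its foot. Stands at the left (+y) of the stone.
- rivet_jar: bystander: closed brass-coloured jar, 68 mm across, 85 mm tall, origin at the centre of its foot. Stands to the right (-y) of the tins.
- wrench: bystander: steel wrench 160 mm long lying flat, x along its length, origin under its middle. Lies to the right (-y) of the stone.
Not all that is in view belongs to the job. What is shaped like the tin_left but pink is not meant. What is shaped like the tin_middle but turquoise is not meant.

How it is judged:
By the outcome, as a careful person would: the job done as asked, in the order asked, and still so for the second after the job is handed in, while the arm keeps its last pose, push and grip.
It also fails if it takes over 67 s, if anything falls off the work surface, if the arm or the gripper's body presses on something with over 40 N, if the wrist force passes 120 N, or if a joint passes its speed limit or range.

### The arm

A 6-joint arm with a two-finger parallel gripper is mounted at the origin on the work surface. World frame = base frame: x ahead of the robot, y to its left, z up, the work surface at z = 0. Lengths are in m, angles in rad, forces in N, time in s.
With the tool pointing down it reaches from about 0.35 to 0.975 m from the base axis. Payload 4.9 kg.
Tool frame: the origin (TCP) lies at the very end of the fingers, on their centre line; the grasp point (between the pads) lies 19 mm behind it; z points along the fingers, y is the line along which they close (so a half turn about z gives the same grasp; the last joint's range is limited). The gripper opens to 85 mm and grips with 20 to 120 N. Pads are 22 mm wide; open, the fingers measure 114 mm over their backs; the gripper's body (76 mm by 85 mm) begins 54 mm behind the grasp point. The pads swing forward as they close: fully open they stand 13 mm farther back than shut.
Start: joints at [1.041, 0.053, 1.613, -0, 1.476, -0.119], TCP at [0.25, 0.573, 0.207] pointing down, gripper open.
Joint ranges: [-3.01, 3.01], [-1.01, 2.22], [0.06, 2.58], [-1.02, 4.17], [0.09, 2.62], [-3.14, 3.14]. Speed limits (rad/s): [2.57, 2.57, 3.14, 3.14, 3.14, 3.14].

### API

Orientations are given as a unit quaternion [w, x, y, z].
In Python, from plant import state, optics, ticket, nets gives the robot as it stands. The module is installed in compiled form; this text tells all that it offers.
- The arm moves only by the shell command python3 -m inch 'ROWS' [OPENING]. ROWS is JSON, a list of rows, each an object of numbers: "dx", "dy", "dz": the shift along the tool's x, y, z as a fraction of full scale; "rx", "ry", "rz": the turn, a rotation vector about the tool's x, y, z as a fraction of full scale. In form: [{"dx": .., "dy": .., "dz": .., "rx": .., "ry": .., "rz": ..}, ...]. A call has 1 to 5 rows; each row is the pose to reach, as a shift and turn from the pose commanded when the call began, along the tool's axes at that moment; what a row does not reach only later rows make up. Full scale, the value 1, is 0.8 m for a shift and 1.5 rad for a turn. A row lasts 1/10 s, in which the tool goes at most 50 mm and 8.59 degrees, less where a joint would pass 70% of its speed; a pose out of reach is approached as far as the arm can. A call with a number of a shift or a turn outside -1 to 1 is refused whole. A call with a gripper value outside its range is refused whole. OPENING is the opening, from -1 (shut) to 1 (fully open), set as the call begins (- or left out, the last holds). The fingers move at their own pace and stop on an object; the grip force is fixed at half the most. Time passes only in rows, so rows that repeat a pose let the fingers close. It gives the time, the measured TCP pose, the force, the opening and the grip force at its end, in the units of the state.
- state(): the state, without advancing time (a new reading comes with each control period).
- optics.grab_frame(name): name is "side" or "top"; returns the picture (384x512x3 uint8, red, green, blue); there is no depth.
- optics.camera_info(name): a dict with "fx", "fy", "cx", "cy" (pixels), "R" (3x3) and "t" (3): a world point X has camera coordinates R X + t. Camera axes: x right, y down, z forward; pixel columns grow to the right and rows downward; lengths in m; the calibration is good to about 2 mm. A picture is of the moment at which its call begins. camera_info takes no time and is no camera call.
- ticket.job_done(): hands the job in; it is judged then, once.
Trained networks look in the newest picture that a camera, given by its name, has taken for a name from the list of things; names that differ only in an ending like _2 or _b are one class to them, and where a whole thing is asked for, a point or a joint stands for the part that bears it (a point fixed in the world has none). Each returns a list of dicts, best first, with "confidence" (0 to 1); they miss things now and then, are a little off and sometimes report something else, mostly with a low value. They report only what shows in the picture. A call takes as long as a camera call. They do not tell look-alikes from the thing itself.
- nets.boxes_of(camera, name): "bbox" ([centre column, centre row, width, height] in pixels, round what is visible of it).
- nets.outline_of(camera, name): "pixels" (384x512 bool, what is visible of it) and "bbox" ([centre column, centre row, width, height] in pixels, round what is visible of it).
The state is a dict: "time": time; "joint_pos": joint angles; "joint_vel": joint speeds; "joint_efforts": joint torques, N m; "tool_pos": TCP position; "tool_rot": TCP orientation; "contact_force": force on the tool from outside, world axes, zero at the start; "ft_torque": the same for the moment, N m; "gripper_width": opening from 0.0 (shut) to 1.0 (fully open); "grasp_force": force on a finger pad.
Only numpy, scipy, OpenCV 4.12 (cv2) and the standard library are available. Lean on these libraries where they do the work, as an engineer would, in place of code of your own. Each camera call takes 0.05 s, during which the arm holds its last target. There are 200 camera calls.

## Working session

There is one attempt and no reset: what is moved stays moved. The work goes in short steps, Python scripts to look and compute and a shell command to move; the robot and the scene stay as the last step left them, time stands still between calls to the robot, and variables do not carry over. Pictures are saved under pics/ and viewed, at most 10 in all, crops included, and the job is handed in when it is done.

```bash
mkdir -p pics
cat > h.py <<'E'
import numpy as np, cv2
from plant import state, optics, ticket, nets
def ray(cam,u,v):
    c=optics.camera_info(cam);R=np.array(c['R']);t=np.array(c['t'])
    return -R.T@t, R.T@np.array([(u-c['cx'])/c['fx'],(v-c['cy'])/c['fy'],1])
def at(cam,u,v,z):
    o,d=ray(cam,u,v);return o+d*(z-o[2])/d[2]
def proj(cam,X):
    c=optics.camera_info(cam);p=np.array(c['R'])@np.array(X)+np.array(c['t'])
    return c['fx']*p[0]/p[2]+c['cx'],c['fy']*p[1]/p[2]+c['cy']
E
python3 - <<'E'
from h import *
for c in('side','top'):
    im=optics.grab_frame(c);cv2.imwrite(f'pics/{c}0.png',im[:,:,::-1])
    print(c,ray(c,256,192))
for n in('tin_left','mallet','rivet_jar','wrench'):
    for d in nets.outline_of('top',n)[:6]:
        (u,v),wh,a=r=cv2.minAreaRect(np.argwhere(d['pixels'])[:,::-1].astype(np.float32))
        z=.048 if 'tin' in n else 0.03
        P=[at('top',*p,z)[:2].round(3).tolist() for p in cv2.boxPoints(r)]
        print(n,round(d['confidence'],2),np.round([u,v],0),at('top',u,v,z).round(3),P)
print(state())
E
```

```text
side (array([ 0.26403322, -0.70942713,  0.96223631]), array([ 0.21044321,  0.60727416, -0.76612005]))
top (array([ 0.37514159, -0.02110448,  1.12266923]), array([ 0.12529498,  0.01161898, -0.99212752]))
tin_left 0.98 [166. 136.] [0.659 0.226 0.048] [[0.655, 0.297], [0.721, 0.189], [0.662, 0.155], [0.597, 0.262]]
tin_left 0.67 [121. 206.] [0.474 0.337 0.048] [[0.464, 0.409], [0.536, 0.298], [0.484, 0.264], [0.413, 0.374]]
tin_left 0.63 [183. 218.] [0.444 0.178 0.048] [[0.395, 0.224], [0.513, 0.185], [0.493, 0.131], [0.377, 0.17]]
mallet 0.57 [ 98. 134.] [0.667 0.41  0.03 ] [[0.684, 0.496], [0.742, 0.462], [0.65, 0.325], [0.594, 0.359]]
mallet 0.55 [394. 135.] [ 0.664 -0.371  0.03 ] [[0.619, -0.306], [0.735, -0.407], [0.709, -0.436], [0.593, -0.334]]
mallet 0.44 [320. 216.] [ 0.45  -0.174  0.03 ] [[0.396, -0.13], [0.52, -0.164], [0.505, -0.219], [0.381, -0.184]]
rivet_jar 0.95 [402. 195.] [ 0.505 -0.387  0.03 ] [[0.515, -0.332], [0.556, -0.414], [0.494, -0.441], [0.454, -0.361]]
rivet_jar 0.45 [320. 216.] [ 0.45  -0.174  0.03 ] [[0.396, -0.129], [0.52, -0.165], [0.504, -0.22], [0.381, -0.184]]
wrench 0.67 [395. 136.] [ 0.662 -0.375  0.03 ] [[0.62, -0.308], [0.73, -0.417], [0.705, -0.442], [0.594, -0.333]]
{'time': 0.3, 'joint_pos': array([ 1.04095909e+00,  5.29616340e-02,  1.61334810e+00, -1.17359601e-05,
        1.47598439e+00, -1.18976472e-01]), 'joint_vel': array([ 0.00168823, -0.00238605, -0.00391469, -0.00057683, -0.00066837,
        0.0010772 ]), 'joint_efforts': array([-2.36482902e-05, -3.93098545e+01, -3.69758499e+01, -1.25437186e-04,
        3.91604000e-03,  1.93623208e-05]), 'tool_pos': array([0.24949855, 0.57279415, 0.2068733 ]), 'tool_rot': array([-1.06257826e-04,  2.03987952e-01,  9.78973336e-01, -3.34299508e-04]), 'contact_force': array([ 0.03053012, -0.17062861, -0.35377777]), 'ft_torque': array([-0.04021677,  0.02602398,  0.0191163 ]), 'grasp_force': 0.0, 'gripper_width': 0.9985090801068108}
```

View pics/top0.png

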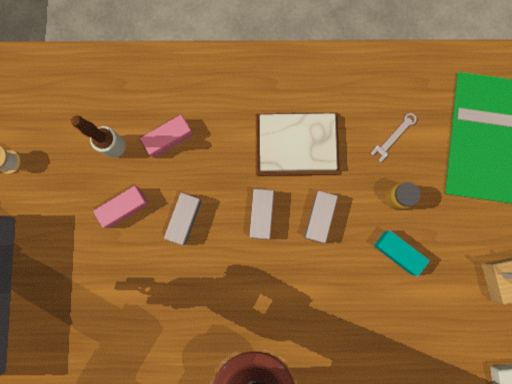

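View pics/side0.png

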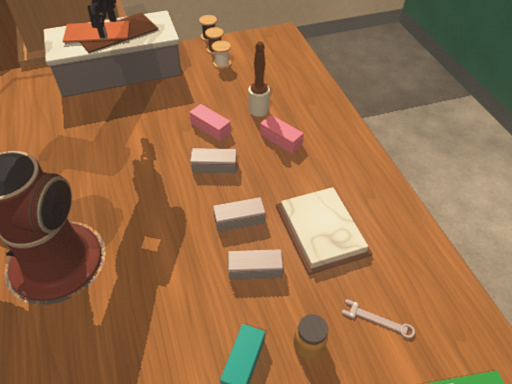

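Top view: three grey tins at (182,218), (262,214) and (321,217). Possible mix-ups are pink at (120,207) and (166,136), and turquoise at (402,253). The stone is at (298,142), mallet at (108,143), jar at (405,195) and wrench at (395,136). I'll use the three grey ones, fit box models to them, and check that in a crop.

Run:
```python
from h import *
from scipy.optimize import minimize
im=optics.grab_frame('top');hsv=cv2.cvtColor(im,cv2.COLOR_RGB2HSV)
m=(hsv[:,:,1]<75).astype(np.uint8);n,l=cv2.connectedComponents(m)
def hull(p,L=.125,W=.052,H=.048,S=8):
    c,s=np.cos(p[2]),np.sin(p[2]);q=[]
    for a in(-1,1):
        for b in(-1,1):
            for z in(0,H):
                x,y=a*L/2,b*W/2;q.append(proj('top',[p[0]+c*x-s*y,p[1]+s*x+c*y,z]))
    return cv2.convexHull((np.array(q)*S).astype(np.float32))
big=cv2.resize(im,None,fx=4,fy=4,interpolation=cv2.INTER_CUBIC)
for k,(u,v) in dict(L=(182,218),M=(262,214),R=(321,217)).items():
    M=cv2.resize((l==l[v,u]).astype(np.uint8)*255,None,fx=8,fy=8,interpolation=cv2.INTER_LINEAR)>127
    def f(p):
        B=np.zeros(M.shape,np.uint8);cv2.fillConvexPoly(B,(hull(p)+3.5).astype(np.int32),1)
        return -(M&(B>0)).sum()/(M|(B>0)).sum()
    x0=at('top',u,v,.04)
    best=min((minimize(f,[x0[0],x0[1],a],method='Nelder-Mead',options=dict(initial_simplex=[[x0[0],x0[1],a],[x0[0]+.01,x0[1],a],[x0[0],x0[1]+.01,a],[x0[0],x0[1],a+.15]])) for a in(-.3,0,.3)),key=lambda r:r.fun)
    print(k,best.x.round(4),best.fun.round(3),np.degrees(best.x[2]).round(1),(l==l[v,u]).sum())
    cv2.polylines(big,[(hull(best.x,S=4)+1.5).astype(np.int32)],True,(255,0,0),1)
# stone: bright marble
u,v=298,142
g=((hsv[:,:,2]>150)&(hsv[:,:,1]<90)).astype(np.uint8);g=cv2.morphologyEx(g,cv2.MORPH_CLOSE,np.ones((7,7)));g[180:]=0
n,ll,st,ce=cv2.connectedComponentsWithStats(g);i=ll[v,u]
r=cv2.minAreaRect(np.argwhere(ll==i)[:,::-1].astype(np.float32));print('stone',at('top',*r[0],.034),[at('top',*p,.034)[:2].round(3).tolist() for p in cv2.boxPoints(r)])
cv2.imwrite('pics/fit.png',big[400:1020,600:1400][:,:,::-1][:600])
```

```text
L [ 0.4442  0.1817 -0.3442] -0.949 -19.7 1114Traceback (most recent call last):
  File "<stdin>", line 19, in <module>
  File "<stdin>", line 19, in <genexpr>
    res = _minimize_neldermead(fun, x0, args, callback, bounds=bounds,
                               **options)
    fxcc = func(xcc)
    fx = function(np.copy(x), *(wrapper_args + args))
  File "<stdin>", line 16, in f
  File "<stdin>", line 10, in hull
  File "h.py", line 9, in proj
    c=optics.camera_info(cam);p=np.array(c['R'])@np.array(X)+np.array(c['t'])
ValueError: time passes only in moves, steps and waits
```

```bash
sed -i 's/^def ray/import functools\nCI=functools.cache(optics.camera_info)\ndef ray/; s/=optics.camera_info(cam)/=CI(cam)/' h.py
cat > fit.py <<'E'
from h import *
from scipy.optimize import minimize
def hull(p,L=.125,W=.052,H=.048,S=8):
    c,s=np.cos(p[2]),np.sin(p[2]);q=[]
    for a in(-1,1):
        for b in(-1,1):
            for z in(0,H):
                x,y=a*L/2,b*W/2;q.append(proj('top',[p[0]+c*x-s*y,p[1]+s*x+c*y,z]))
    return cv2.convexHull((np.array(q)*S).astype(np.float32))
def fit(mask,u,v):
    M=cv2.resize(mask.astype(np.uint8)*255,None,fx=8,fy=8,interpolation=cv2.INTER_LINEAR)>127
    def f(p):
        B=np.zeros(M.shape,np.uint8);cv2.fillConvexPoly(B,(hull(p)+3.5).astype(np.int32),1)
        return -(M&(B>0)).sum()/(M|(B>0)).sum()
    x=at('top',u,v,.04)[:2]
    sx=lambda a:np.array([[*x,a],[x[0]+.01,x[1],a],[x[0],x[1]+.01,a],[*x,a+.15]])
    return min((minimize(f,[*x,a],method='Nelder-Mead',options=dict(initial_simplex=sx(a),maxiter=60)) for a in(-.3,0.,.3)),key=lambda r:r.fun)
E
python3 - <<'E'
from fit import *
im=cv2.imread('pics/top0.png')[:,:,::-1].copy();hsv=cv2.cvtColor(im,cv2.COLOR_RGB2HSV)
n,l=cv2.connectedComponents((hsv[:,:,1]<75).astype(np.uint8))
big=cv2.resize(im,None,fx=4,fy=4,interpolation=cv2.INTER_CUBIC)
for k,(u,v) in dict(L=(182,218),M=(262,214),R=(321,217)).items():
    b=fit(l==l[v,u],u,v)
    print(k,b.x.round(4),round(b.fun,3),np.degrees(b.x[2]).round(1),(l==l[v,u]).sum())
    cv2.polylines(big,[(hull(b.x,S=4)+1.5).astype(np.int32)],True,(255,0,0),1)
u,v=298,142
g=((hsv[:,:,2]>150)&(hsv[:,:,1]<90)).astype(np.uint8);g=cv2.morphologyEx(g,cv2.MORPH_CLOSE,np.ones((7,7)));g[180:]=0
n,ll=cv2.connectedComponents(g)
r=cv2.minAreaRect(np.argwhere(ll==ll[v,u])[:,::-1].astype(np.float32));print('stone',at('top',*r[0],.034),[at('top',*p,.034)[:2].round(3).tolist() for p in cv2.boxPoints(r)])
cv2.imwrite('pics/fit.png',big[400:1000,600:1400][:,:,::-1])
print(state()['time'])
E
```

```text
L [ 0.4443  0.1814 -0.3442] -0.947 -19.7 1112
M [ 0.4563 -0.022  -0.0852] -0.966 -4.9 1008
R [ 0.4489 -0.1755 -0.2701] -0.958 -15.5 1074
stone [ 0.64581249 -0.1175989   0.034     ] [[0.72, -0.017], [0.723, -0.218], [0.573, -0.217], [0.57, -0.019]]
0.35
```

View pics/fit.png

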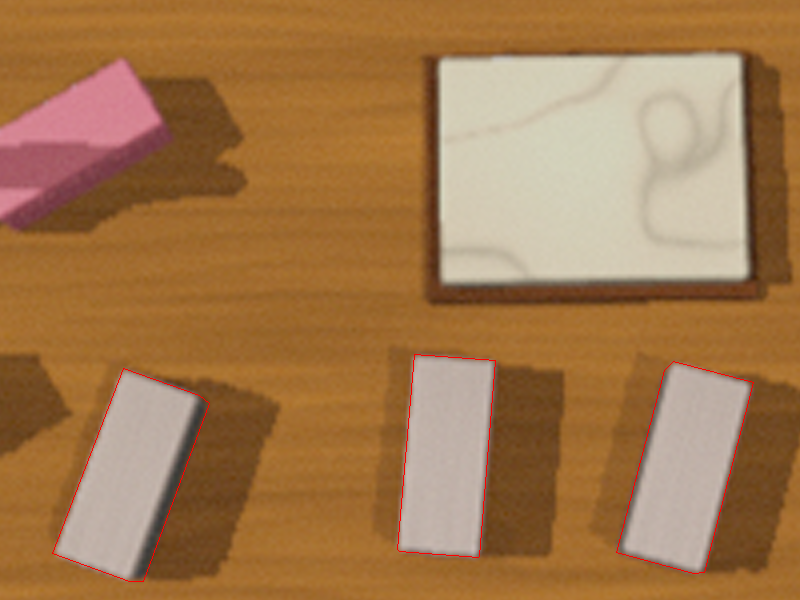

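The red outlines sit tightly on the three grey tins in the crop. L is at (0.444, 0.181, −20°), M at (0.456, −0.022, −5°), R at (0.449, −0.176, −15.5°), and the stone centre at (0.646, −0.118). Sizes and heights match the description.

```bash
cat > go.py <<'E'
import sys
from h import *
from scipy.spatial.transform import Rotation as Ro
x,y,z,phi=map(float,sys.argv[1:5]);s=state();q=s['tool_rot']
R=Ro.from_quat([*q[1:],q[0]]);a=np.radians(phi)
T=Ro.from_matrix(np.array([[-np.sin(a),np.cos(a),0],[np.cos(a),np.sin(a),0],[0,0,-1]]).T)
Y=R.as_matrix()[:,1];print('phi',np.degrees(np.arctan2(Y[1],Y[0])).round(1),'t',s['time'],s['tool_pos'].round(4),'n',np.linalg.norm(np.array([x,y,z])-s['tool_pos'])/.05)
print('d',(R.inv().apply(np.array([x,y,z])-s['tool_pos'])/.8).round(4),'r',((R.inv()*T).as_rotvec()/1.5).round(4))
E
sed -i 's/np.array(\[\[-np.sin(a),np.cos(a),0\],\[np.cos/np.array([[-np.sin(a),np.cos(a),0],[np.cos/' go.py; python3 go.py .444 .181 .16 70.3
```

```text
phi 66.5 t 0.35 [0.2495 0.5729 0.207 ] n 8.799842385999813
d [-0.4185 -0.352   0.0589] r [-0.0003 -0.     -0.0446]
```

```bash
python3 -m inch '[{"dx":-0.4185,"dy":-0.352,"dz":0.0589,"rz":-0.0446},{"dx":-0.4185,"dy":-0.352,"dz":0.0589,"rz":-0.0446},{"dx":-0.4185,"dy":-0.352,"dz":0.0589,"rz":-0.0446},{"dx":-0.4185,"dy":-0.352,"dz":0.0589,"rz":-0.0446},{"dx":-0.4185,"dy":-0.352,"dz":0.0589,"rz":-0.0446}]' 1; python3 go.py .444 .181 .16 70.3
```

```text
phi 66.5 t 0.35 [0.2495 0.5729 0.207 ] n 8.799842385999813
d [-0.4185 -0.352   0.0589] r [-0.0003 -0.     -0.0446]validation failed for argument at $[0]...
```

```bash
python3 -m inch '[{"dx":-0.4185,"dy":-0.352,"dz":0.0589,"rx":0,"ry":0,"rz":-0.0446},{"dx":-0.4185,"dy":-0.352,"dz":0.0589,"rx":0,"ry":0,"rz":-0.0446},{"dx":-0.4185,"dy":-0.352,"dz":0.0589,"rx":0,"ry":0,"rz":-0.0446},{"dx":-0.4185,"dy":-0.352,"dz":0.0589,"rx":0,"ry":0,"rz":-0.0446},{"dx":-0.4185,"dy":-0.352,"dz":0.0589,"rx":0,"ry":0,"rz":-0.0446}]' 1; python3 go.py .444 .181 .16 70.3
```

```text
time: 0.85
tool_pos: [0.3606, 0.3487, 0.1805]
tool_rot: [0.0, 0.171, 0.985, 0.0]
contact_force: [1.2, 0.9, 0.6]
gripper_width: 1.0
grasp_force: 0.0
phi 70.3 t 0.85 [0.3606 0.3487 0.1805] n 3.7677660626104057
d [-0.1687 -0.1623  0.0256] r [0.0004 0.0004 0.0004]
```

```bash
python3 -m inch '[{"dx":-0.1687,"dy":-0.1623,"dz":0.0256,"rx":0,"ry":0,"rz":0},{"dx":-0.1687,"dy":-0.1623,"dz":0.0256,"rx":0,"ry":0,"rz":0},{"dx":-0.1687,"dy":-0.1623,"dz":0.0256,"rx":0,"ry":0,"rz":0},{"dx":-0.1687,"dy":-0.1623,"dz":0.0256,"rx":0,"ry":0,"rz":0},{"dx":-0.1687,"dy":-0.1623,"dz":0.0256,"rx":0,"ry":0,"rz":0}]'; python3 go.py .444 .181 .012 70.3
```

```text
time: 1.35
tool_pos: [0.4446, 0.179, 0.1596]
tool_rot: [0.0, 0.174, 0.985, -0.001]
contact_force: [-0.2, 0.4, -0.3]
gripper_width: 1.003
grasp_force: 0.0
phi 69.9 t 1.35 [0.4446 0.179  0.1596] n 2.9518789645199295
d [0.0016 0.0023 0.1845] r [-0.0008  0.0002 -0.0042]
```

```bash
python3 -m inch '[{"dx":0.0016,"dy":0.0023,"dz":0.05,"rx":0,"ry":0,"rz":-0.004},{"dx":0.0016,"dy":0.0023,"dz":0.1,"rx":0,"ry":0,"rz":-0.004},{"dx":0.0016,"dy":0.0023,"dz":0.15,"rx":0,"ry":0,"rz":-0.004},{"dx":0.0016,"dy":0.0023,"dz":0.1845,"rx":0,"ry":0,"rz":-0.004},{"dx":0.0016,"dy":0.0023,"dz":0.1845,"rx":0,"ry":0,"rz":-0.004}]'
python3 -m inch '[{"dx":0,"dy":0,"dz":0,"rx":0,"ry":0,"rz":0},{"dx":0,"dy":0,"dz":0,"rx":0,"ry":0,"rz":0},{"dx":0,"dy":0,"dz":0,"rx":0,"ry":0,"rz":0},{"dx":0,"dy":0,"dz":0,"rx":0,"ry":0,"rz":0},{"dx":0,"dy":0,"dz":0,"rx":0,"ry":0,"rz":0}]' -1
```

```text
time: 1.85
tool_pos: [0.4384, 0.1844, 0.0081]
tool_rot: [-0.004, 0.168, 0.986, -0.002]
contact_force: [-0.6, -0.6, -0.6]
gripper_width: 1.003
grasp_force: 0.0
time: 2.35
tool_pos: [0.445, 0.1851, 0.0157]
tool_rot: [0.002, 0.168, 0.986, 0.001]
contact_force: [-1.7, -1.5, 6.1]
gripper_width: 0.581
grasp_force: 63.3
```

```bash
python3 -m inch '[{"dx":0,"dy":0,"dz":-0.03,"rx":0,"ry":0,"rz":0},{"dx":0,"dy":0,"dz":-0.08,"rx":0,"ry":0,"rz":0},{"dx":0,"dy":0,"dz":-0.125,"rx":0,"ry":0,"rz":0},{"dx":0,"dy":0,"dz":-0.125,"rx":0,"ry":0,"rz":0},{"dx":0,"dy":0,"dz":-0.125,"rx":0,"ry":0,"rz":0}]'
cat > rd.py <<'E'
from h import *
import sys
from scipy.spatial.transform import Rotation as Ro
n=int(sys.argv[1]) if len(sys.argv)>1 else 6;A=[]
for i in range(n):
    optics.grab_frame('top');s=state();q=s['tool_rot'];R=Ro.from_quat([*q[1:],q[0]])
    A.append(np.r_[R.inv().apply(s['contact_force']),R.inv().apply(s['ft_torque']),s['tool_pos'],np.degrees((R.as_matrix()[:,0][2]))])
A=np.array(A);np.set_printoptions(suppress=True,precision=3)
print('t',s['time'],'grip',s['gripper_width'],s['grasp_force']);print('mean',A.mean(0));print('std',A.std(0))
E
python3 rd.py
```

```text
time: 2.85
tool_pos: [0.4433, 0.185, 0.1133]
tool_rot: [0.001, 0.168, 0.986, 0.001]
contact_force: [0.0, 0.5, -4.1]
gripper_width: 0.582
grasp_force: 64.6
t 3.15 grip 0.583363068809379 64.62686955928802
mean [ 0.6   -0.342  4.728  0.017  0.021 -0.007  0.441  0.184  0.11   0.174]
std [0.356 0.377 0.781 0.026 0.032 0.033 0.    0.    0.001 0.049]
```

```bash
python3 -m inch '[{"dx":0.0625,"dy":0,"dz":0,"rx":0,"ry":0,"rz":0},{"dx":0,"dy":0,"dz":0,"rx":0,"ry":0,"rz":0},{"dx":-0.0625,"dy":0,"dz":0,"rx":0,"ry":0,"rz":0},{"dx":0,"dy":0,"dz":0,"rx":0,"ry":0,"rz":0},{"dx":0.0625,"dy":0,"dz":0,"rx":0,"ry":0,"rz":0}]'
python3 -m inch '[{"dx":-0.0625,"dy":0,"dz":0,"rx":0,"ry":0,"rz":0},{"dx":-0.125,"dy":0,"dz":0,"rx":0,"ry":0,"rz":0},{"dx":-0.0625,"dy":0,"dz":0,"rx":0,"ry":0,"rz":0},{"dx":0,"dy":0,"dz":0,"rx":0,"ry":0,"rz":0},{"dx":-0.0625,"dy":0,"dz":0,"rx":0,"ry":0,"rz":0}]'
python3 -m inch '[{"dx":-0.0625,"dy":0,"dz":0,"rx":0,"ry":0,"rz":0},{"dx":0,"dy":0,"dz":0,"rx":0,"ry":0,"rz":0},{"dx":0.0625,"dy":0,"dz":0,"rx":0,"ry":0,"rz":0},{"dx":0,"dy":0,"dz":0,"rx":0,"ry":0,"rz":0},{"dx":0,"dy":0,"dz":0,"rx":0,"ry":0,"rz":0}]'
python3 rd.py 4
python3 -m inch '[{"dx":0,"dy":0,"dz":0,"rx":0,"ry":0.09,"rz":0},{"dx":0,"dy":0,"dz":0,"rx":0,"ry":0.18,"rz":0},{"dx":0,"dy":0,"dz":0,"rx":0,"ry":0.18,"rz":0},{"dx":0,"dy":0,"dz":0,"rx":0,"ry":0.18,"rz":0},{"dx":0,"dy":0,"dz":0,"rx":0,"ry":0.18,"rz":0}]'
python3 rd.py 8
python3 -m inch '[{"dx":0,"dy":0,"dz":0,"rx":0,"ry":-0.09,"rz":0},{"dx":0,"dy":0,"dz":0,"rx":0,"ry":-0.18,"rz":0},{"dx":0,"dy":0,"dz":0,"rx":0,"ry":-0.27,"rz":0},{"dx":0,"dy":0,"dz":0,"rx":0,"ry":-0.36,"rz":0},{"dx":0,"dy":0,"dz":0,"rx":0,"ry":-0.36,"rz":0}]'
python3 -m inch '[{"dx":0,"dy":0,"dz":0,"rx":0,"ry":0,"rz":0},{"dx":0,"dy":0,"dz":0,"rx":0,"ry":0,"rz":0}]'
python3 rd.py 8
```

```text
time: 3.65
tool_pos: [0.3951, 0.2005, 0.1088]
tool_rot: [-0.004, 0.17, 0.985, -0.002]
contact_force: [-0.6, 1.0, -3.8]
gripper_width: 0.582
grasp_force: 64.7
time: 4.15
tool_pos: [0.4225, 0.1862, 0.1013]
tool_rot: [-0.012, 0.163, 0.987, -0.003]
contact_force: [-0.5, 0.1, -7.2]
gripper_width: 0.583
grasp_force: 64.7
time: 4.65
tool_pos: [0.4411, 0.1837, 0.1088]
tool_rot: [-0.001, 0.168, 0.986, -0.001]
contact_force: [1.1, 0.3, -2.7]
gripper_width: 0.583
grasp_force: 64.9
t 4.85 grip 0.5783299988812541 64.9228298664093
mean [-0.272  0.081  3.497 -0.006  0.011  0.001  0.442  0.185  0.112  0.066]
std [0.328 0.325 0.499 0.024 0.026 0.038 0.    0.    0.001 0.031]
time: 5.35
tool_pos: [0.4425, 0.185, 0.1127]
tool_rot: [-0.132, 0.166, 0.977, 0.023]
contact_force: [0.0, -0.0, -4.3]
gripper_width: 0.583
grasp_force: 64.9
t 5.75 grip 0.5844602851677445 64.89000588655472
mean [-1.233  0.196  3.704  0.005 -0.307  0.007  0.442  0.185  0.113 15.208]
std [0.302 0.496 0.404 0.036 0.013 0.024 0.    0.    0.    0.021]
time: 6.25
tool_pos: [0.4385, 0.1854, 0.11]
tool_rot: [0.131, 0.165, 0.977, -0.023]
contact_force: [0.2, 0.5, -4.7]
gripper_width: 0.579
grasp_force: 64.9
time: 6.45
tool_pos: [0.4437, 0.1847, 0.1133]
tool_rot: [0.132, 0.167, 0.977, -0.022]
contact_force: [0.1, -0.3, -3.0]
gripper_width: 0.576
grasp_force: 64.9
t 6.85 grip 0.5824941620343186 64.8817428946495
mean [  0.985   0.016   3.656   0.012   0.311  -0.007   0.444   0.184   0.113
 -15.255]
std [0.322 0.571 0.355 0.023 0.025 0.05  0.    0.    0.    0.002]
```

```bash
python3 -m inch '[{"dx":0,"dy":0,"dz":0,"rx":0,"ry":0.07,"rz":0},{"dx":0,"dy":0,"dz":0,"rx":0,"ry":0.14,"rz":0},{"dx":0,"dy":0,"dz":0,"rx":0,"ry":0.14,"rz":0},{"dx":0,"dy":0,"dz":0,"rx":0,"ry":0.14,"rz":0},{"dx":0,"dy":0,"dz":0,"rx":0,"ry":0.14,"rz":0}]'
python3 rd.py 12; python3 go.py .444 .181 .012 70.3
```

```text
time: 7.35
tool_pos: [0.4421, 0.1848, 0.1119]
tool_rot: [0.03, 0.168, 0.985, -0.005]
contact_force: [-0.2, 0.2, -4.4]
gripper_width: 0.584
grasp_force: 64.9
t 7.95 grip 0.585854885955586 64.89521652460098
mean [ 0.115 -0.182  4.559 -0.     0.085 -0.006  0.442  0.185  0.112 -3.453]
std [0.532 0.537 0.598 0.034 0.027 0.026 0.    0.    0.    0.005]
phi 70.6 t 7.95 [0.4428 0.1848 0.1125] n 2.010840289527791
d [ 0.0045 -0.0039  0.1255] r [0.0001 0.0401 0.004 ]
```

L behaves like a rigid tin: the tilt moment scales with the angle, with no offset. I'll set it back.

```bash
python3 -m inch '[{"dx":0,"dy":0,"dz":0,"rx":0,"ry":0.04,"rz":0},{"dx":0,"dy":0,"dz":0,"rx":0,"ry":0.04,"rz":0},{"dx":0,"dy":0,"dz":0,"rx":0,"ry":0.04,"rz":0}]'; python3 go.py .444 .1848 .0125 70.6
python3 -m inch '[{"dx":0,"dy":0,"dz":0.05,"rx":0,"ry":0,"rz":0},{"dx":0,"dy":0,"dz":0.095,"rx":0,"ry":0,"rz":0},{"dx":0,"dy":0,"dz":0.115,"rx":0,"ry":0,"rz":0},{"dx":0,"dy":0,"dz":0.124,"rx":0,"ry":0,"rz":0},{"dx":0,"dy":0,"dz":0.124,"rx":0,"ry":0,"rz":0}]'; python3 rd.py 3
```

```text
time: 8.25
tool_pos: [0.4431, 0.1846, 0.1124]
tool_rot: [0.0, 0.168, 0.986, -0.0]
contact_force: [0.5, -0.1, -4.2]
gripper_width: 0.58
grasp_force: 64.9
phi 70.6 t 8.25 [0.4431 0.1846 0.1124] n 1.9985002366582196
d [-0.0009  0.0007  0.1249] r [-0.0001  0.0006  0.0001]
time: 8.75
tool_pos: [0.4417, 0.1843, 0.0153]
tool_rot: [-0.002, 0.168, 0.986, -0.002]
contact_force: [-10.2, -2.4, 13.3]
gripper_width: 0.583
grasp_force: 69.3
t 8.9 grip 0.5823298114477444 69.34635937213898
mean [  8.848  -6.398 -13.089   1.76    1.458   0.201   0.442   0.184   0.015
   0.141]
std [0.519 0.429 0.307 0.023 0.009 0.021 0.    0.    0.    0.008]
```

```bash
python3 -m inch '[{"dx":0,"dy":0,"dz":-0.002,"rx":0,"ry":0,"rz":0},{"dx":0,"dy":0,"dz":-0.002,"rx":0,"ry":0,"rz":0},{"dx":0,"dy":0,"dz":-0.002,"rx":0,"ry":0,"rz":0},{"dx":0,"dy":0,"dz":-0.002,"rx":0,"ry":0,"rz":0},{"dx":0,"dy":0,"dz":-0.002,"rx":0,"ry":0,"rz":0}]' 1
python3 -m inch '[{"dx":0,"dy":0,"dz":-0.03,"rx":0,"ry":0,"rz":0},{"dx":0,"dy":0,"dz":-0.08,"rx":0,"ry":0,"rz":0},{"dx":0,"dy":0,"dz":-0.14,"rx":0,"ry":0,"rz":0},{"dx":0,"dy":0,"dz":-0.16,"rx":0,"ry":0,"rz":0},{"dx":0,"dy":0,"dz":-0.16,"rx":0,"ry":0,"rz":0}]'; python3 go.py .456 -.022 .14 85.1
```

```text
time: 9.4
tool_pos: [0.4429, 0.1848, 0.0149]
tool_rot: [0.0, 0.168, 0.986, 0.0]
contact_force: [0.7, 0.3, -1.4]
gripper_width: 0.999
grasp_force: 0.0
time: 9.9
tool_pos: [0.4453, 0.1854, 0.1468]
tool_rot: [0.003, 0.168, 0.986, 0.002]
contact_force: [0.0, 0.5, 0.2]
gripper_width: 1.0
grasp_force: 0.0
phi 70.6 t 9.9 [0.4453 0.1854 0.1468] n 4.155292425876039
d [-0.0985 -0.2402  0.0081] r [ 0.0022  0.0046 -0.1683]
```

```bash
python3 -m inch '[{"dx":-0.0985,"dy":-0.2402,"dz":0.008,"rx":0,"ry":0,"rz":-0.1683},{"dx":-0.0985,"dy":-0.2402,"dz":0.008,"rx":0,"ry":0,"rz":-0.1683},{"dx":-0.0985,"dy":-0.2402,"dz":0.008,"rx":0,"ry":0,"rz":-0.1683},{"dx":-0.0985,"dy":-0.2402,"dz":0.008,"rx":0,"ry":0,"rz":-0.1683},{"dx":-0.0985,"dy":-0.2402,"dz":0.008,"rx":0,"ry":0,"rz":-0.1683}]'
python3 -m inch '[{"dx":0,"dy":0,"dz":0,"rx":0,"ry":0,"rz":0}]'
python3 go.py .456 -.022 .013 85.1
python3 - <<'E'
from fit import *
im=optics.grab_frame('top');cv2.imwrite('pics/top1.png',im[:,:,::-1]);hsv=cv2.cvtColor(im,cv2.COLOR_RGB2HSV)
n,l=cv2.connectedComponents((hsv[:,:,1]<75).astype(np.uint8))
b=fit(l==l[218,182],182,218);print(b.x,b.fun)
E
```

```text
time: 10.4
tool_pos: [0.4519, -0.0259, 0.1339]
tool_rot: [-0.002, 0.045, 0.999, -0.0]
contact_force: [0.1, 0.5, -0.3]
gripper_width: 0.997
grasp_force: 0.0
time: 10.5
tool_pos: [0.4521, -0.0246, 0.134]
tool_rot: [-0.002, 0.045, 0.999, 0.0]
contact_force: [0.3, 1.0, -0.9]
gripper_width: 1.0
grasp_force: 0.0
phi 84.8 t 10.5 [ 0.4521 -0.0246  0.134 ] n 2.4225720857448474
d [-0.0051  0.0036  0.1513] r [ 0.0001 -0.0025 -0.003 ]
[ 0.44343965  0.18414685 -0.35228307] -0.9467864639739013
```

View pics/top1.png

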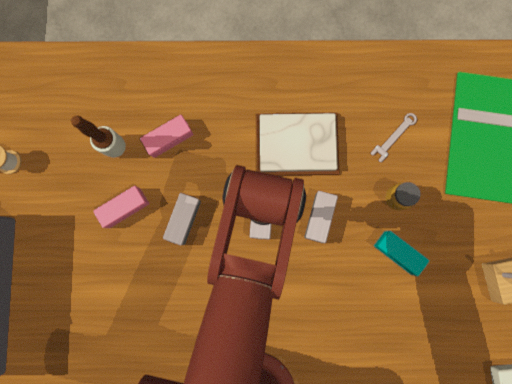

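L stands upright at pixel (182,219), within 3 mm of where it was. Nothing else has moved. On to M.

```bash
python3 -m inch '[{"dx":-0.005,"dy":0.0036,"dz":0.04,"rx":0,"ry":0,"rz":-0.003},{"dx":-0.005,"dy":0.0036,"dz":0.09,"rx":0,"ry":0,"rz":-0.003},{"dx":-0.005,"dy":0.0036,"dz":0.13,"rx":0,"ry":0,"rz":-0.003},{"dx":-0.005,"dy":0.0036,"dz":0.151,"rx":0,"ry":0,"rz":-0.003},{"dx":-0.005,"dy":0.0036,"dz":0.151,"rx":0,"ry":0,"rz":-0.003}]'
python3 -m inch '[{"dx":0,"dy":0,"dz":0,"rx":0,"ry":0,"rz":0}]'; python3 go.py .456 -.022 .013 85.1
```

```text
time: 11.05
tool_pos: [0.4538, -0.018, 0.0114]
tool_rot: [-0.004, 0.039, 0.999, 0.001]
contact_force: [-0.5, 0.3, 0.8]
gripper_width: 1.0
grasp_force: 0.0
time: 11.15
tool_pos: [0.4572, -0.0191, 0.0153]
tool_rot: [-0.001, 0.04, 0.999, 0.0]
contact_force: [0.3, 0.6, 1.1]
gripper_width: 1.003
grasp_force: 0.0
phi 85.4 t 11.15 [ 0.4572 -0.0191  0.0153] n 0.07797044511472641
d [ 0.0013 -0.0038  0.0028] r [ 0.0003 -0.0009  0.004 ]
```

```bash
python3 -m inch '[{"dx":0.001,"dy":-0.0037,"dz":0.002,"rx":0,"ry":0,"rz":0.004},{"dx":0.001,"dy":-0.0037,"dz":0.002,"rx":0,"ry":0,"rz":0.004}]'
python3 -m inch '[{"dx":0,"dy":0,"dz":0,"rx":0,"ry":0,"rz":0},{"dx":0,"dy":0,"dz":0,"rx":0,"ry":0,"rz":0},{"dx":0,"dy":0,"dz":0,"rx":0,"ry":0,"rz":0},{"dx":0,"dy":0,"dz":0,"rx":0,"ry":0,"rz":0},{"dx":0,"dy":0,"dz":0,"rx":0,"ry":0,"rz":0}]' -1
python3 -m inch '[{"dx":0,"dy":0,"dz":-0.03,"rx":0,"ry":0,"rz":0},{"dx":0,"dy":0,"dz":-0.08,"rx":0,"ry":0,"rz":0},{"dx":0,"dy":0,"dz":-0.125,"rx":0,"ry":0,"rz":0},{"dx":0,"dy":0,"dz":-0.125,"rx":0,"ry":0,"rz":0},{"dx":0,"dy":0,"dz":-0.125,"rx":0,"ry":0,"rz":0}]'
python3 rd.py 6
python3 -m inch '[{"dx":0.0625,"dy":0,"dz":0,"rx":0,"ry":0,"rz":0},{"dx":0,"dy":0,"dz":0,"rx":0,"ry":0,"rz":0},{"dx":-0.0625,"dy":0,"dz":0,"rx":0,"ry":0,"rz":0},{"dx":0,"dy":0,"dz":0,"rx":0,"ry":0,"rz":0},{"dx":0.0625,"dy":0,"dz":0,"rx":0,"ry":0,"rz":0}]'
python3 -m inch '[{"dx":-0.0625,"dy":0,"dz":0,"rx":0,"ry":0,"rz":0},{"dx":-0.125,"dy":0,"dz":0,"rx":0,"ry":0,"rz":0},{"dx":-0.0625,"dy":0,"dz":0,"rx":0,"ry":0,"rz":0},{"dx":0,"dy":0,"dz":0,"rx":0,"ry":0,"rz":0},{"dx":-0.0625,"dy":0,"dz":0,"rx":0,"ry":0,"rz":0}]'
python3 -m inch '[{"dx":-0.0625,"dy":0,"dz":0,"rx":0,"ry":0,"rz":0},{"dx":0,"dy":0,"dz":0,"rx":0,"ry":0,"rz":0},{"dx":0.0625,"dy":0,"dz":0,"rx":0,"ry":0,"rz":0},{"dx":0,"dy":0,"dz":0,"rx":0,"ry":0,"rz":0},{"dx":0,"dy":0,"dz":0,"rx":0,"ry":0,"rz":0}]'
python3 rd.py 4
python3 -m inch '[{"dx":0,"dy":0,"dz":0,"rx":0,"ry":-0.09,"rz":0},{"dx":0,"dy":0,"dz":0,"rx":0,"ry":-0.18,"rz":0},{"dx":0,"dy":0,"dz":0,"rx":0,"ry":-0.18,"rz":0},{"dx":0,"dy":0,"dz":0,"rx":0,"ry":-0.18,"rz":0},{"dx":0,"dy":0,"dz":0,"rx":0,"ry":-0.18,"rz":0}]'
python3 rd.py 8
python3 -m inch '[{"dx":0,"dy":0,"dz":0,"rx":0,"ry":0.07,"rz":0},{"dx":0,"dy":0,"dz":0,"rx":0,"ry":0.14,"rz":0},{"dx":0,"dy":0,"dz":0,"rx":0,"ry":0.14,"rz":0},{"dx":0,"dy":0,"dz":0,"rx":0,"ry":0.14,"rz":0},{"dx":0,"dy":0,"dz":0,"rx":0,"ry":0.14,"rz":0}]'
python3 rd.py 12
```

```text
time: 11.35
tool_pos: [0.4576, -0.0232, 0.0153]
tool_rot: [0.001, 0.043, 0.999, -0.0]
contact_force: [0.7, -1.2, -1.2]
gripper_width: 0.997
grasp_force: 0.0
time: 11.85
tool_pos: [0.4576, -0.0227, 0.0154]
tool_rot: [0.001, 0.044, 0.999, 0.001]
contact_force: [-1.3, 2.1, 5.7]
gripper_width: 0.583
grasp_force: 63.4
time: 12.35
tool_pos: [0.4562, -0.023, 0.1133]
tool_rot: [-0.0, 0.043, 0.999, -0.0]
contact_force: [-1.0, 0.5, -6.1]
gripper_width: 0.579
grasp_force: 65.5
t 12.65 grip 0.5818901209534139 65.47033935785294
mean [ 0.126  0.107  5.188 -0.003 -0.015 -0.015  0.455 -0.023  0.111  0.269]
std [0.256 0.454 0.336 0.023 0.05  0.033 0.    0.    0.    0.046]
time: 13.15
tool_pos: [0.406, -0.0187, 0.1087]
tool_rot: [-0.008, 0.043, 0.999, 0.001]
contact_force: [-0.8, 0.4, -2.3]
gripper_width: 0.584
grasp_force: 66.2
time: 13.65
tool_pos: [0.4236, -0.0158, 0.0962]
tool_rot: [-0.015, 0.043, 0.999, 0.002]
contact_force: [-8.8, 2.3, -17.1]
gripper_width: 0.581
grasp_force: 65.2
time: 14.15
tool_pos: [0.4474, -0.0209, 0.1033]
tool_rot: [-0.007, 0.044, 0.999, 0.001]
contact_force: [0.5, -0.8, -
[... 248 characters left out ...]

tool_pos: [0.4588, -0.0236, 0.1166]
tool_rot: [0.135, 0.043, 0.99, -0.006]
contact_force: [0.1, -0.0, -4.6]
gripper_width: 0.573
grasp_force: 70.7
t 15.25 grip 0.577632882558605 70.64839701655728
mean [  1.547  -0.116   5.071   0.015   0.332  -0.01    0.458  -0.023   0.115
 -15.274]
std [0.523 0.588 0.486 0.022 0.02  0.023 0.001 0.    0.001 0.039]
time: 15.75
tool_pos: [0.456, -0.0228, 0.1137]
tool_rot: [0.03, 0.043, 0.999, -0.001]
contact_force: [-0.7, 0.5, -5.6]
gripper_width: 0.576
grasp_force: 70.6
t 16.35 grip 0.574688876238356 70.64054018701427
mean [ 0.534 -0.016  5.006  0.     0.053 -0.001  0.456 -0.023  0.114 -3.476]
std [0.656 0.534 0.495 0.021 0.068 0.021 0.    0.    0.    0.019]
```

```bash
sed -i "s/^print('t'/print(A[:,4].round(2))\nprint('t'/" rd.py; python3 -c "import ast;ast.parse(open('rd.py').read())"; sed -i "s/A=np.array(A);/A=np.array(A);print(A[:,4].round(2));/;/^print(A\[:,4/d" rd.py; python3 rd.py 6
python3 -m inch '[{"dx":0,"dy":0,"dz":0,"rx":0,"ry":0.09,"rz":0},{"dx":0,"dy":0,"dz":0,"rx":0,"ry":0.18,"rz":0},{"dx":0,"dy":0,"dz":0,"rx":0,"ry":0.22,"rz":0},{"dx":0,"dy":0,"dz":0,"rx":0,"ry":0.22,"rz":0},{"dx":0,"dy":0,"dz":0,"rx":0,"ry":0.22,"rz":0}]'
python3 rd.py 8
python3 -m inch '[{"dx":0,"dy":0,"dz":0,"rx":0,"ry":-0.04,"rz":0},{"dx":0,"dy":0,"dz":0,"rx":0,"ry":-0.07,"rz":0},{"dx":0,"dy":0,"dz":0,"rx":0,"ry":-0.11,"rz":0},{"dx":0,"dy":0,"dz":0,"rx":0,"ry":-0.14,"rz":0},{"dx":0,"dy":0,"dz":0,"rx":0,"ry":-0.14,"rz":0}]'
python3 rd.py 10
```

```text
[ 0.03  0.1   0.08  0.03 -0.01  0.01]
t 16.65 grip 0.573627643205252 70.64028810476884
mean [ 0.347 -0.143  4.916 -0.004  0.039  0.01   0.457 -0.023  0.114 -3.435]
std [0.434 0.414 0.319 0.028 0.037 0.018 0.    0.    0.    0.003]
time: 17.15
tool_pos: [0.457, -0.023, 0.1137]
tool_rot: [-0.134, 0.043, 0.99, 0.006]
contact_force: [-0.2, 0.7, -4.4]
gripper_width: 0.572
grasp_force: 70.9
[-0.26 -0.29 -0.32 -0.37 -0.33 -0.27 -0.3  -0.28]
t 17.55 grip 0.5780887086741374 70.88460686907638
mean [-1.048 -0.089  5.254  0.003 -0.302  0.008  0.456 -0.023  0.114 15.228]
std [0.357 0.526 0.71  0.033 0.034 0.022 0.    0.    0.    0.009]
time: 18.05
tool_pos: [0.4554, -0.0228, 0.1141]
tool_rot: [-0.03, 0.043, 0.999, 0.001]
contact_force: [0.2, 1.0, -4.4]
gripper_width: 0.578
grasp_force: 70.8
[-0.02 -0.05  0.01 -0.02  0.03 -0.   -0.05 -0.02 -0.07  0.02]
t 18.55 grip 0.5748036368129782 70.81250074203126
mean [-0.291  0.201  5.117 -0.014 -0.017  0.007  0.457 -0.023  0.114  3.471]
std [0.469 0.474 0.482 0.018 0.03  0.03  0.    0.    0.    0.003]
```

M's moment falls short at both tilt signs: ±0.317 at 15°, but only about ±0.03 at 3.4° and −0.086 level after the shake. That is a loose piece at the lower end, with a knock seen during the shake. I'll put M back for now and shake R too, since every tin was to be tested.

```bash
python3 -m inch '[{"dx":0,"dy":0,"dz":0,"rx":0,"ry":-0.04,"rz":0},{"dx":0,"dy":0,"dz":0,"rx":0,"ry":-0.04,"rz":0},{"dx":0,"dy":0,"dz":0,"rx":0,"ry":-0.04,"rz":0}]'; python3 go.py .457 -.0228 .0153 85
python3 -m inch '[{"dx":0,"dy":0,"dz":0.05,"rx":0,"ry":0,"rz":0},{"dx":0,"dy":0,"dz":0.095,"rx":0,"ry":0,"rz":0},{"dx":0,"dy":0,"dz":0.113,"rx":0,"ry":0,"rz":0},{"dx":0,"dy":0,"dz":0.12,"rx":0,"ry":0,"rz":0},{"dx":0,"dy":0,"dz":0.122,"rx":0,"ry":0,"rz":0}]'; python3 rd.py 3
```

```text
time: 18.85
tool_pos: [0.4564, -0.023, 0.1141]
tool_rot: [-0.0, 0.043, 0.999, -0.0]
contact_force: [0.8, -0.2, -4.4]
gripper_width: 0.58
grasp_force: 70.8
phi 85.0 t 18.85 [ 0.4564 -0.023   0.1141] n 1.9752046358155009
d [-0.0008  0.0003  0.1234] r [-0.     -0.0006  0.0002]
time: 19.35
tool_pos: [0.4563, -0.0229, 0.0171]
tool_rot: [-0.002, 0.043, 0.999, 0.0]
contact_force: [-5.5, 1.1, 4.1]
gripper_width: 0.576
grasp_force: 72.7
[0.05 0.05 0.06]
t 19.5 grip 0.576412660095521 70.85127701517195
mean [ 0.343 -0.039  4.435  0.007  0.053  0.     0.457 -0.023  0.017 -0.029]
std [0.63  0.264 0.178 0.021 0.005 0.03  0.    0.    0.    0.07 ]
```

```bash
python3 -m inch '[{"dx":0,"dy":0,"dz":0.0015,"rx":0,"ry":0,"rz":0},{"dx":0,"dy":0,"dz":0.0025,"rx":0,"ry":0,"rz":0},{"dx":0,"dy":0,"dz":0.0025,"rx":0,"ry":0,"rz":0}]'
python3 -m inch '[{"dx":0,"dy":0,"dz":0,"rx":0,"ry":0,"rz":0},{"dx":0,"dy":0,"dz":0,"rx":0,"ry":0,"rz":0},{"dx":0,"dy":0,"dz":0,"rx":0,"ry":0,"rz":0},{"dx":0,"dy":0,"dz":0,"rx":0,"ry":0,"rz":0}]' 1
python3 -m inch '[{"dx":0,"dy":0,"dz":-0.03,"rx":0,"ry":0,"rz":0},{"dx":0,"dy":0,"dz":-0.08,"rx":0,"ry":0,"rz":0},{"dx":0,"dy":0,"dz":-0.14,"rx":0,"ry":0,"rz":0},{"dx":0,"dy":0,"dz":-0.15,"rx":0,"ry":0,"rz":0},{"dx":0,"dy":0,"dz":-0.15,"rx":0,"ry":0,"rz":0}]'; python3 go.py .449 -.1755 .136 74.5
```

```text
time: 19.8
tool_pos: [0.4579, -0.0233, 0.017]
tool_rot: [0.001, 0.043, 0.999, -0.0]
contact_force: [-5.7, 0.5, 8.4]
gripper_width: 0.577
grasp_force: 73.6
time: 20.2
tool_pos: [0.457, -0.0231, 0.0147]
tool_rot: [0.0, 0.043, 0.999, -0.0]
contact_force: [0.8, -1.1, -0.2]
gripper_width: 1.001
grasp_force: 0.0
time: 20.7
tool_pos: [0.4585, -0.0234, 0.1371]
tool_rot: [0.003, 0.043, 0.999, -0.0]
contact_force: [-0.2, -0.4, -0.2]
gripper_width: 0.999
grasp_force: 0.0
phi 85.0 t 20.7 [ 0.4585 -0.0234  0.1371] n 3.048119061306156
d [-0.0047 -0.1904  0.0016] r [-1.000e-04  3.800e-03  1.224e-01]
```

```bash
python3 -m inch '[{"dx":-0.0047,"dy":-0.1904,"dz":0,"rx":0,"ry":0,"rz":0.1224},{"dx":-0.0047,"dy":-0.1904,"dz":0,"rx":0,"ry":0,"rz":0.1224},{"dx":-0.0047,"dy":-0.1904,"dz":0,"rx":0,"ry":0,"rz":0.1224},{"dx":-0.0047,"dy":-0.1904,"dz":0,"rx":0,"ry":0,"rz":0.1224},{"dx":-0.0047,"dy":-0.1904,"dz":0,"rx":0,"ry":0,"rz":0.1224}]'
python3 -m inch '[{"dx":0,"dy":0,"dz":0,"rx":0,"ry":0,"rz":0}]'
python3 go.py .449 -.1755 .014 74.5
```

```text
time: 21.2
tool_pos: [0.4457, -0.1755, 0.1321]
tool_rot: [-0.002, 0.136, 0.991, 0.001]
contact_force: [0.1, 0.2, 0.6]
gripper_width: 1.002
grasp_force: 0.0
time: 21.3
tool_pos: [0.4463, -0.174, 0.1327]
tool_rot: [-0.001, 0.135, 0.991, 0.001]
contact_force: [-0.1, 0.8, -0.3]
gripper_width: 0.999
grasp_force: 0.0
phi 74.5 t 21.3 [ 0.4463 -0.174   0.1327] n 2.37521262267061
d [-0.0042 -0.0011  0.1484] r [ 0.0008 -0.0019  0.0003]
```

```bash
python3 -m inch '[{"dx":0,"dy":0,"dz":0.04,"rx":0,"ry":0,"rz":0},{"dx":0,"dy":0,"dz":0.09,"rx":0,"ry":0,"rz":0},{"dx":0,"dy":0,"dz":0.13,"rx":0,"ry":0,"rz":0},{"dx":0,"dy":0,"dz":0.151,"rx":0,"ry":0,"rz":0},{"dx":0,"dy":0,"dz":0.151,"rx":0,"ry":0,"rz":0}]'
python3 -m inch '[{"dx":0,"dy":0,"dz":0,"rx":0,"ry":0,"rz":0}]'; python3 go.py .449 -.1755 .014 74.5
```

```text
time: 21.8
tool_pos: [0.4444, -0.1718, 0.0099]
tool_rot: [-0.004, 0.134, 0.991, 0.002]
contact_force: [-0.2, 0.1, -0.4]
gripper_width: 1.002
grasp_force: 0.0
time: 21.9
tool_pos: [0.4473, -0.1739, 0.0136]
tool_rot: [-0.0, 0.134, 0.991, 0.0]
contact_force: [0.2, 0.3, 0.8]
gripper_width: 1.005
grasp_force: 0.0
phi 74.6 t 21.9 [ 0.4473 -0.1739  0.0136] n 0.04741526528372543
d [-0.0026 -0.0013 -0.0004] r [ 0.0002 -0.0004  0.0013]
```

```bash
python3 -m inch '[{"dx":-0.002,"dy":-0.001,"dz":0,"rx":0,"ry":0,"rz":0}]'
python3 -m inch '[{"dx":0,"dy":0,"dz":0,"rx":0,"ry":0,"rz":0},{"dx":0,"dy":0,"dz":0,"rx":0,"ry":0,"rz":0},{"dx":0,"dy":0,"dz":0,"rx":0,"ry":0,"rz":0},{"dx":0,"dy":0,"dz":0,"rx":0,"ry":0,"rz":0},{"dx":0,"dy":0,"dz":0,"rx":0,"ry":0,"rz":0}]' -1
python3 -m inch '[{"dx":0,"dy":0,"dz":-0.03,"rx":0,"ry":0,"rz":0},{"dx":0,"dy":0,"dz":-0.08,"rx":0,"ry":0,"rz":0},{"dx":0,"dy":0,"dz":-0.125,"rx":0,"ry":0,"rz":0},{"dx":0,"dy":0,"dz":-0.125,"rx":0,"ry":0,"rz":0},{"dx":0,"dy":0,"dz":-0.125,"rx":0,"ry":0,"rz":0}]'
python3 rd.py 4
python3 -m inch '[{"dx":0.0625,"dy":0,"dz":0,"rx":0,"ry":0,"rz":0},{"dx":0,"dy":0,"dz":0,"rx":0,"ry":0,"rz":0},{"dx":-0.0625,"dy":0,"dz":0,"rx":0,"ry":0,"rz":0},{"dx":0,"dy":0,"dz":0,"rx":0,"ry":0,"rz":0},{"dx":0.0625,"dy":0,"dz":0,"rx":0,"ry":0,"rz":0}]'
python3 -m inch '[{"dx":-0.0625,"dy":0,"dz":0,"rx":0,"ry":0,"rz":0},{"dx":-0.125,"dy":0,"dz":0,"rx":0,"ry":0,"rz":0},{"dx":-0.0625,"dy":0,"dz":0,"rx":0,"ry":0,"rz":0},{"dx":0,"dy":0,"dz":0,"rx":0,"ry":0,"rz":0},{"dx":-0.0625,"dy":0,"dz":0,"rx":0,"ry":0,"rz":0}]'
python3 -m inch '[{"dx":-0.0625,"dy":0,"dz":0,"rx":0,"ry":0,"rz":0},{"dx":0,"dy":0,"dz":0,"rx":0,"ry":0,"rz":0},{"dx":0.0625,"dy":0,"dz":0,"rx":0,"ry":0,"rz":0},{"dx":0,"dy":0,"dz":0,"rx":0,"ry":0,"rz":0},{"dx":0,"dy":0,"dz":0,"rx":0,"ry":0,"rz":0}]'
python3 rd.py 4
python3 -m inch '[{"dx":0,"dy":0,"dz":0,"rx":0,"ry":-0.09,"rz":0},{"dx":0,"dy":0,"dz":0,"rx":0,"ry":-0.18,"rz":0},{"dx":0,"dy":0,"dz":0,"rx":0,"ry":-0.18,"rz":0},{"dx":0,"dy":0,"dz":0,"rx":0,"ry":-0.18,"rz":0},{"dx":0,"dy":0,"dz":0,"rx":0,"ry":-0.18,"rz":0}]'
python3 rd.py 8
python3 -m inch '[{"dx":0,"dy":0,"dz":0,"rx":0,"ry":0.07,"rz":0},{"dx":0,"dy":0,"dz":0,"rx":0,"ry":0.14,"rz":0},{"dx":0,"dy":0,"dz":0,"rx":0,"ry":0.14,"rz":0},{"dx":0,"dy":0,"dz":0,"rx":0,"ry":0.14,"rz":0},{"dx":0,"dy":0,"dz":0,"rx":0,"ry":0.14,"rz":0}]'
python3 rd.py 12; python3 go.py .449 -.1755 .112 74.5
```

```text
time: 22.0
tool_pos: [0.4497, -0.1762, 0.0151]
tool_rot: [0.001, 0.134, 0.991, -0.0]
contact_force: [-0.5, -0.1, -0.4]
gripper_width: 0.998
grasp_force: 0.0
time: 22.5
tool_pos: [0.4498, -0.1764, 0.0154]
tool_rot: [0.001, 0.135, 0.991, 0.0]
contact_force: [-0.2, 2.1, 6.0]
gripper_width: 0.583
grasp_force: 63.2
time: 23.0
tool_pos: [0.4483, -0.1763, 0.1134]
tool_rot: [0.0, 0.135, 0.991, -0.0]
contact_force: [-0.2, 0.0, -4.7]
gripper_width: 0.578
grasp_force: 64.4
[ 0.07 -0.01  0.03  0.01]
t 23.2 grip 0.5829181005325483 64.4393715262413
mean [ 0.517 -0.006  4.464  0.005  0.024 -0.032  0.447 -0.175  0.111  0.249]
std [0.032 0.091 0.258 0.025 0.029 0.019 0.    0.    0.    0.048]
time: 23.7
tool_pos: [0.3991, -0.1624, 0.1075]
tool_rot: [-0.008, 0.134, 0.991, 0.003]
contact_force: [-1.5, -0.3, -1.9]
gripper_width: 0.581
grasp_force: 64.5
time: 24.2
tool_pos: [0.4184, -0.1596, 0.0942]
tool_rot: [-0.018, 0.135, 0.991, 0.007]
contact_force: [-8.5, 4.1, -14.6]
gripper_width: 0.582
grasp_force: 64.2
time: 24.7
tool_pos: [0.4403, -0.1711, 0.1022]
tool_rot: [-0.008, 0.135, 0.991, 0.003]
contact_f
[... 509 characters left out ...]
773 64.43090736865997
mean [  0.713  -0.034   3.671  -0.006   0.322  -0.013   0.449  -0.177   0.115
 -15.291]
std [0.572 0.5   0.435 0.028 0.024 0.039 0.001 0.    0.001 0.038]
time: 26.3
tool_pos: [0.4479, -0.176, 0.1133]
tool_rot: [0.03, 0.135, 0.99, -0.004]
contact_force: [-0.6, -0.6, -4.0]
gripper_width: 0.586
grasp_force: 64.5
[0.07 0.12 0.06 0.09 0.11 0.06 0.08 0.08 0.11 0.08 0.11 0.07]
t 26.9 grip 0.5806787059577269 64.45300340652466
mean [ 0.286 -0.011  3.697 -0.008  0.087  0.014  0.448 -0.176  0.114 -3.469]
std [0.669 0.536 0.67  0.028 0.021 0.022 0.    0.    0.    0.015]
phi 74.5 t 26.9 [ 0.4485 -0.1763  0.1137] n 0.03843337060988207
d [-0.0003  0.0011  0.0021] r [-0.    0.04 -0.  ]
```

R matches L (0.322 and 0.087 at the same weight), so both are silent and M is the rattler. I'll set R back.

```bash
python3 -m inch '[{"dx":0,"dy":0,"dz":0,"rx":0,"ry":0.04,"rz":0},{"dx":0,"dy":0,"dz":0,"rx":0,"ry":0.04,"rz":0},{"dx":0,"dy":0,"dz":0,"rx":0,"ry":0.04,"rz":0}]'
python3 -m inch '[{"dx":0,"dy":0,"dz":0.05,"rx":0,"ry":0,"rz":0},{"dx":0,"dy":0,"dz":0.095,"rx":0,"ry":0,"rz":0},{"dx":0,"dy":0,"dz":0.113,"rx":0,"ry":0,"rz":0},{"dx":0,"dy":0,"dz":0.12,"rx":0,"ry":0,"rz":0},{"dx":0,"dy":0,"dz":0.122,"rx":0,"ry":0,"rz":0}]'; python3 rd.py 3
```

```text
time: 27.2
tool_pos: [0.4487, -0.1763, 0.1136]
tool_rot: [0.0, 0.135, 0.991, -0.0]
contact_force: [0.4, -0.9, -4.1]
gripper_width: 0.587
grasp_force: 64.4
time: 27.7
tool_pos: [0.4488, -0.1765, 0.0164]
tool_rot: [0.0, 0.135, 0.991, -0.0]
contact_force: [0.4, 0.1, -3.5]
gripper_width: 0.586
grasp_force: 64.4
[ 0.   -0.01 -0.05]
t 27.85 grip 0.5781993303165245 64.4323056936264
mean [ 0.252  0.469  3.653 -0.008 -0.019  0.023  0.45  -0.177  0.018 -0.161]
std [0.384 0.362 0.085 0.029 0.025 0.019 0.    0.    0.    0.032]
```

```bash
python3 -m inch '[{"dx":0,"dy":0,"dz":0.0015,"rx":0,"ry":0,"rz":0},{"dx":0,"dy":0,"dz":0.0025,"rx":0,"ry":0,"rz":0},{"dx":0,"dy":0,"dz":0.0025,"rx":0,"ry":0,"rz":0}]'
python3 -m inch '[{"dx":0,"dy":0,"dz":0.0005,"rx":0,"ry":0,"rz":0},{"dx":0,"dy":0,"dz":0.0005,"rx":0,"ry":0,"rz":0},{"dx":0,"dy":0,"dz":0.0005,"rx":0,"ry":0,"rz":0},{"dx":0,"dy":0,"dz":0.0005,"rx":0,"ry":0,"rz":0}]' 1
python3 -m inch '[{"dx":0,"dy":0,"dz":-0.03,"rx":0,"ry":0,"rz":0},{"dx":0,"dy":0,"dz":-0.08,"rx":0,"ry":0,"rz":0},{"dx":0,"dy":0,"dz":-0.14,"rx":0,"ry":0,"rz":0},{"dx":0,"dy":0,"dz":-0.15,"rx":0,"ry":0,"rz":0},{"dx":0,"dy":0,"dz":-0.15,"rx":0,"ry":0,"rz":0}]'; python3 go.py .457 -.023 .136 85
```

```text
time: 28.15
tool_pos: [0.4495, -0.1769, 0.0155]
tool_rot: [0.001, 0.135, 0.991, -0.0]
contact_force: [-1.2, -0.4, 2.5]
gripper_width: 0.584
grasp_force: 65.1
time: 28.55
tool_pos: [0.4486, -0.1763, 0.0137]
tool_rot: [0.0, 0.135, 0.991, -0.0]
contact_force: [-0.6, 0.4, 0.2]
gripper_width: 1.003
grasp_force: 0.0
time: 29.05
tool_pos: [0.4501, -0.1772, 0.1364]
tool_rot: [0.003, 0.135, 0.991, -0.001]
contact_force: [0.2, 0.1, 1.0]
gripper_width: 1.002
grasp_force: 0.0
phi 74.5 t 29.05 [ 0.4501 -0.1772  0.1364] n 3.0870861078279823
d [0.0432 0.188  0.    ] r [-0.0013  0.0035 -0.1221]
```

```bash
python3 -m inch '[{"dx":0.0432,"dy":0.188,"dz":0,"rx":0,"ry":0,"rz":-0.122},{"dx":0.0432,"dy":0.188,"dz":0,"rx":0,"ry":0,"rz":-0.122},{"dx":0.0432,"dy":0.188,"dz":0,"rx":0,"ry":0,"rz":-0.122},{"dx":0.0432,"dy":0.188,"dz":0,"rx":0,"ry":0,"rz":-0.122},{"dx":0.0432,"dy":0.188,"dz":0,"rx":0,"ry":0,"rz":-0.122}]'
python3 - <<'E'
from fit import *
im=optics.grab_frame('top');cv2.imwrite('pics/top2.png',im[:,:,::-1]);hsv=cv2.cvtColor(im,cv2.COLOR_RGB2HSV)
cv2.imwrite('pics/side2.png',optics.grab_frame('side')[:,:,::-1])
n,l=cv2.connectedComponents((hsv[:,:,1]<75).astype(np.uint8))
for u,v in((182,218),(321,217)):
    b=fit(l==l[v,u],u,v);print(b.x,b.fun)
E
python3 go.py .457 -.023 .014 85
```

```text
time: 29.55
tool_pos: [0.4542, -0.021, 0.1316]
tool_rot: [-0.002, 0.042, 0.999, 0.0]
contact_force: [0.5, -0.6, 0.9]
gripper_width: 1.001
grasp_force: 0.0
[ 0.44334016  0.18418112 -0.34572013] -0.9491582131099274
[ 0.44838845 -0.17821033 -0.27423023] -0.956849181333854
phi 85.0 t 29.65 [ 0.4547 -0.0228  0.1324] n 2.367665058474792
d [-0.0032  0.      0.1479] r [-0.0002 -0.0014 -0.0005]
```

View pics/side2.png

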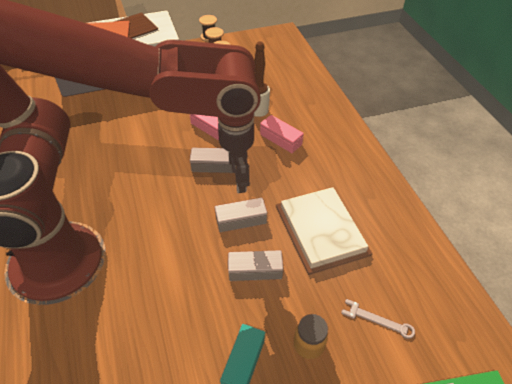

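The side view shows all three tins upright at (213,160), (241,213) and (255,264). L and R fit within 3 mm of their start positions, and the gripper is over M. Grasping M now.

```bash
python3 -m inch '[{"dx":-0.001,"dy":0,"dz":0.04,"rx":0,"ry":0,"rz":0},{"dx":-0.001,"dy":0,"dz":0.09,"rx":0,"ry":0,"rz":0},{"dx":-0.001,"dy":0,"dz":0.13,"rx":0,"ry":0,"rz":0},{"dx":-0.001,"dy":0,"dz":0.151,"rx":0,"ry":0,"rz":0},{"dx":-0.001,"dy":0,"dz":0.151,"rx":0,"ry":0,"rz":0}]'
python3 -m inch '[{"dx":0,"dy":0,"dz":0,"rx":0,"ry":0,"rz":0}]'; python3 go.py .457 -.023 .014 85
```

```text
time: 30.15
tool_pos: [0.453, -0.0232, 0.0093]
tool_rot: [-0.004, 0.045, 0.999, 0.001]
contact_force: [-0.3, 0.1, -0.6]
gripper_width: 0.999
grasp_force: 0.0
time: 30.25
tool_pos: [0.4562, -0.0234, 0.0129]
tool_rot: [-0.0, 0.045, 0.999, -0.0]
contact_force: [0.1, -0.5, 0.4]
gripper_width: 1.005
grasp_force: 0.0
phi 84.9 t 30.25 [ 0.4562 -0.0234  0.0129] n 0.028655014093610005
d [-0.001   0.0006 -0.0014] r [-0.0001 -0.0004 -0.0016]
```

```bash
python3 -m inch '[{"dx":0,"dy":0,"dz":0,"rx":0,"ry":0,"rz":0},{"dx":0,"dy":0,"dz":0,"rx":0,"ry":0,"rz":0},{"dx":0,"dy":0,"dz":0,"rx":0,"ry":0,"rz":0},{"dx":0,"dy":0,"dz":0,"rx":0,"ry":0,"rz":0},{"dx":0,"dy":0,"dz":0,"rx":0,"ry":0,"rz":0}]' -1
python3 -m inch '[{"dx":0,"dy":0,"dz":-0.03,"rx":0,"ry":0,"rz":0},{"dx":0,"dy":0,"dz":-0.08,"rx":0,"ry":0,"rz":0},{"dx":0,"dy":0,"dz":-0.13,"rx":0,"ry":0,"rz":0},{"dx":0,"dy":0,"dz":-0.168,"rx":0,"ry":0,"rz":0},{"dx":0,"dy":0,"dz":-0.168,"rx":0,"ry":0,"rz":0}]'
python3 rd.py 3; python3 go.py .646 -.118 .148 85
```

```text
time: 30.75
tool_pos: [0.4576, -0.023, 0.0149]
tool_rot: [0.001, 0.044, 0.999, -0.001]
contact_force: [-1.5, -2.4, 6.2]
gripper_width: 0.583
grasp_force: 63.3
time: 31.25
tool_pos: [0.4591, -0.0227, 0.1521]
tool_rot: [0.005, 0.044, 0.999, -0.001]
contact_force: [1.5, 1.4, -5.2]
gripper_width: 0.583
grasp_force: 65.5
[0.08 0.17 0.08]
t 31.4 grip 0.5827545227190174 65.38018494844437
mean [ 0.219  0.265  5.743 -0.002  0.111 -0.001  0.456 -0.022  0.146  0.02 ]
std [0.404 0.389 0.31  0.018 0.041 0.031 0.001 0.    0.002 0.195]
phi 85.0 t 31.4 [ 0.4544 -0.0218  0.1445] n 4.2879375689622234
d [-0.249  -0.0989 -0.0054] r [ 0.0004 -0.0028 -0.0001]
```

```bash
python3 -m inch '[{"dx":-0.04,"dy":-0.016,"dz":0,"rx":0,"ry":0,"rz":0},{"dx":-0.09,"dy":-0.036,"dz":0,"rx":0,"ry":0,"rz":0},{"dx":-0.14,"dy":-0.056,"dz":0,"rx":0,"ry":0,"rz":0},{"dx":-0.19,"dy":-0.076,"dz":0,"rx":0,"ry":0,"rz":0},{"dx":-0.225,"dy":-0.09,"dz":0,"rx":0,"ry":0,"rz":0}]'
python3 -m inch '[{"dx":0,"dy":0,"dz":0,"rx":0,"ry":0,"rz":0},{"dx":0,"dy":0,"dz":0,"rx":0,"ry":0,"rz":0},{"dx":0,"dy":0,"dz":0,"rx":0,"ry":0,"rz":0}]'
python3 go.py .646 -.118 .148 85
```

```text
time: 31.9
tool_pos: [0.6291, -0.1103, 0.1423]
tool_rot: [-0.003, 0.044, 0.999, 0.001]
contact_force: [-0.1, 0.3, -4.9]
gripper_width: 0.584
grasp_force: 65.4
time: 32.2
tool_pos: [0.6271, -0.1087, 0.1445]
tool_rot: [-0.002, 0.044, 0.999, 0.001]
contact_force: [-0.1, 0.6, -5.4]
gripper_width: 0.585
grasp_force: 65.4
phi 85.0 t 32.2 [ 0.6271 -0.1087  0.1445] n 0.4258131625513663
d [-0.0245 -0.0095 -0.0045] r [ 0.0008 -0.0031 -0.    ]
```

```bash
python3 -m inch '[{"dx":-0.012,"dy":-0.005,"dz":-0.002,"rx":0,"ry":0,"rz":0},{"dx":-0.0245,"dy":-0.0095,"dz":-0.004,"rx":0,"ry":0,"rz":0},{"dx":-0.0245,"dy":-0.0095,"dz":-0.004,"rx":0,"ry":0,"rz":0},{"dx":-0.0245,"dy":-0.0095,"dz":-0.004,"rx":0,"ry":0,"rz":0},{"dx":-0.0245,"dy":-0.0095,"dz":-0.004,"rx":0,"ry":0,"rz":0}]'
python3 -m inch '[{"dx":0,"dy":0,"dz":0,"rx":0,"ry":0,"rz":0},{"dx":0,"dy":0,"dz":0,"rx":0,"ry":0,"rz":0},{"dx":0,"dy":0,"dz":0,"rx":0,"ry":0,"rz":0},{"dx":0,"dy":0,"dz":0,"rx":0,"ry":0,"rz":0},{"dx":0,"dy":0,"dz":0,"rx":0,"ry":0,"rz":0}]'
python3 rd.py 3;python3 go.py .646 -.118 .148 85
python3 -c "
from h import *
im=optics.grab_frame('side');cv2.imwrite('pics/side3.png',cv2.resize(im[110:300,180:420],None,fx=3,fy=3,interpolation=cv2.INTER_CUBIC)[:,:,::-1])"
```

```text
time: 32.7
tool_pos: [0.6479, -0.1188, 0.1505]
tool_rot: [-0.0, 0.044, 0.999, 0.0]
contact_force: [-0.3, 0.2, -4.2]
gripper_width: 0.583
grasp_force: 65.4
time: 33.2
tool_pos: [0.648, -0.1189, 0.1505]
tool_rot: [0.0, 0.044, 0.999, 0.0]
contact_force: [0.3, -0.2, -4.8]
gripper_width: 0.582
grasp_force: 65.4
[0.06 0.05 0.1 ]
t 33.35 grip 0.5833199656528228 65.38454532623291
mean [-0.3   -0.217  4.751  0.017  0.071  0.006  0.648 -0.119  0.15   0.002]
std [0.336 0.329 0.76  0.019 0.023 0.027 0.    0.    0.    0.002]
phi 85.0 t 33.35 [ 0.648  -0.1189  0.1504] n 0.06577455256655529
d [0.0026 0.0009 0.003 ] r [ 0.     -0.     -0.0002]
```

View pics/side3.png

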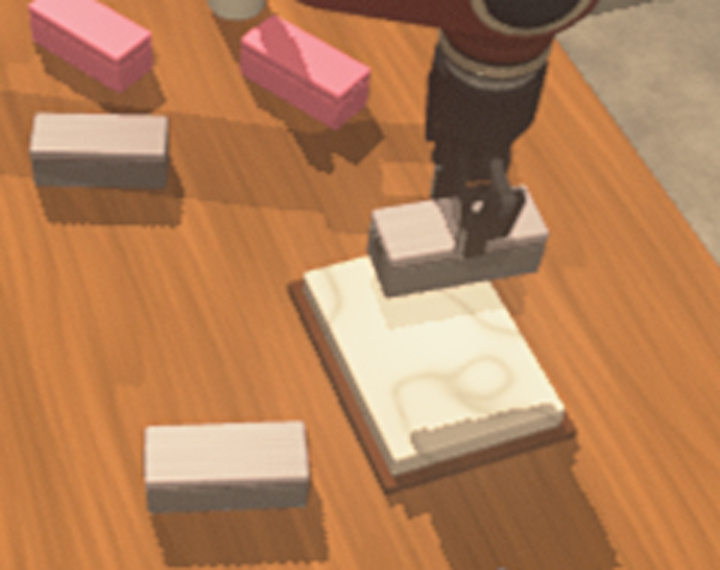

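The crop shows M held over the slab, underside edge running (390,293) to (540,270), with L and R upright on the bench. I'll compare that edge with the projection of a level tin.

```bash
python3 -c "
from h import *
a=np.radians(-5)
for dz in (0,):
  for z in (.137,.185):
    for sx in(-1,1):
      x,y=sx*.0625,-.026
      u,v=proj('side',[.648+np.cos(a)*x-np.sin(a)*y,-.119+np.sin(a)*x+np.cos(a)*y,z]);print(z,sx,(u-180)*3,(v-110)*3)
"
```

```text
0.137 -1 379.2666295355375 298.30050008615916
0.137 1 534.0557657335037 269.73561106431316
0.185 -1 385.50369608198775 257.9888106785625
0.185 1 545.7127379975176 229.17840887805966
```

```bash
python3 -c "
from h import *
print(ticket.job_done())"
```

```text
the job is handed in; nothing more can be done
None
```

The middle tin is the one that rattles; I handed the job in with it held level and still about 10 cm above the middle of the stone, and the two silent tins are back upright within about 3 mm of where they stood.

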